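# Seat the spare roll in the bench rolling mill

## Task

Take the steel roll from its wooden rest and lower it between the cheeks of the small rolling mill, one journal in each open slot. Press it down until both ends are fully home and level, bed it with a steady downward push of about 15 N (never more than 18 N) for about a second, then let go. Do not drop it in, and leave the other things on the bench where they are.

Things in the scene. Friction and masses are not known exactly. Their poses are not given: they have to be found in the camera images.
- mill: Small grey rolling-mill frame bolted to the bench, 100 (x) by 150 (y) by 85 (z) mm; origin under the centre of its base plate (15 mm thick), z up. Two upright cheeks, 14 mm thick and 62 mm wide in x, stand at y = -40 and +40 mm (66 mm clear between them), each with a vertical slot open at the top; the seated roll's axis runs along y
- mill_slot_p (a point): Top of the slot in the +y cheek, at x = 0, y = +40, z = 85 mm of the mill. The slot is 26 mm wide at the top edge, narrowing at 45 degrees to 14 mm at z = 79. In it a brass bearing shoe drags stiffly: it starts 3 to 8 mm above its home (independently of the other one), stays there under the roll's weight and slides down under about 4.5 N
- mill_slot_n (a point): Top of the like slot, with its own shoe, in the -y cheek, at x = 0, y = -40, z = 85 mm of the mill
- mill_home (a point): Point on the mill's centre line 60 mm above the underside of its base: the seated roll's centre lies within 7 mm above or below it, for an adjusting screw under the seats was left anywhere in that range and does not show. The screw carries a sprung yoke with both shoes: past about 8 N of load the shoes, even when home on the yoke, also sink a mm or two and rise again when let go
- rest: Pale wooden rest fixed to the bench, 70 by 110 by 46 mm, origin under its centre; two notched blocks 12 mm thick at y = -42 and +42 mm carry the roll's journals, the axis along y, 45 mm above the bench; the notches are 7 mm deep
- roll: Bare steel roll, about 0.45 to 0.6 kg: cylinder 36 mm diameter, 62 mm long, with a journal 12 mm diameter and 21 mm long on each end (104 mm overall). Origin at its centre on the axis, y along the axis; it may go in either way round. Can be gripped across its diameter from above at mid-length
- roll_end_a (a point): Point on the roll's axis in the middle of one journal, 45 mm from the roll's centre (+y)
- roll_end_b (a point): Point on the roll's axis in the middle of the other journal, 45 mm from the roll's centre (-y)
- loupe: Bystander: black folding loupe, 60 by 28 by 22 mm, origin under the lens
- graver: Bystander: engraving tool 105 mm long with mushroom handle lying on a cork, along its x from the handle end
- jar: Bystander: small glass jar, 48 mm diameter, 60 mm tall, origin under its centre
- ballvise: Bystander: round steel engraver's vise, 80 mm diameter, 60 mm tall, origin under its centre
There are look-alikes about, which are no part of the job. What is shaped like the roll but green, purple or yellow is not meant.

How it is judged:
On the way, in this order (a step that is already met when the one before it is completed fails the run):
1. the roll is lifted clear of its rest (height (world z) of roll above 0.075 m), for 0.1 s.
2. roll in both slots, level, and bedded against the mill with more than 12 N, weight included (the shoes slide under 9 to 10 N in all, so this is only reached when both are home) (contact force between roll and mill above 12 N and z of each of roll_end_a, roll_end_b in the frame of mill below 0.0685 m and angle between roll's own y axis and vertical between 1.5508 and 1.5908 rad), for 0.4 s.
At the end, for the whole second after the job is handed in: The bedded roll lies in both slots, ends 51.5 to 68.5 mm above the mill's underside, level within 0.02 rad (1.8 mm between its ends), centred within 6 mm, along the slots within 0.06 rad, at rest and released (z of roll_end_a in the frame of mill between 0.0515 and 0.0685 m and z of roll_end_b in the frame of mill between 0.0515 and 0.0685 m and angle between roll's own y axis and vertical between 1.5508 and 1.5908 rad and horizontal distance between roll and mill_home below 0.006 m and angle between the y axis of roll and the y axis of mill, either way round below 0.06 rad and linear speed of roll below 0.02 m/s and contact force between the fingers and roll below 0.3 N); the robot touches nothing.
It fails at once if the roll is forced, dropped or knocked against the mill (over 25 N) (contact force between roll and mill above 25 N).
It fails at once if the robot pushes on the mill itself with more than 10 N (contact force between the arm and mill above 10 N).
It fails at once if a bystander (loupe, graver, jar or vise) is moved more than 20 mm (distance of any of loupe, graver, jar, ballvise from where it was at the start of the episode above 0.02 m).
It also fails if it takes over 64 s, if anything falls off the work surface, if the arm or the gripper's body presses on something with over 40 N, if the wrist force passes 120 N, or if a joint passes its speed limit or range.

## Robot

A 6-joint arm with a two-finger parallel gripper is mounted at the origin on the work surface. World frame = base frame: x ahead of the robot, y to its left, z up, the work surface at z = 0. Lengths are in m, angles in rad, forces in N, time in s.
With the tool pointing down it reaches from about 0.35 to 0.975 m from the base axis. Payload 17.4 kg.
Tool frame: the origin (TCP) lies on the centre line of the jaws, within the pads' length; the fingertips stand 19 mm ahead of it and the grasp point (between the pads) is the TCP (env.tip_extent is the distance from the TCP to the fingertips, in m); z points along the fingers, y is the line along which they close (so a half turn about z gives the same grasp; the last joint's range is limited). The gripper opens to 85 mm and grips with 20 to 120 N. Pads are 22 mm wide; open, the fingers measure 114 mm over their backs; the gripper's body (76 mm by 85 mm) begins 54 mm behind the grasp point. The pads swing forward as they close: fully open they stand 13 mm farther back than shut.
Start: joints at [1.088, 0.116, 1.442, -0, 1.584, -0.038], TCP at [0.29, 0.609, 0.25] pointing down, gripper open.
Joint ranges: [-2.83, 2.83], [-0.83, 2.19], [0.07, 2.5], [-1.14, 4.28], [0.01, 3], [-2.97, 2.97]. Speed limits (rad/s): [1.89, 1.89, 2.22, 3.14, 3.14, 3.14].

## Interface

Orientations are given as a unit quaternion [x, y, z, w].
In Python, from cell import env gives the robot as it stands.
- The arm moves only by the tool jog_arm, never from a script. Its argument "commands" is a list of rows, each an object with "slide": the shift along the world's x, y, z in m, a list of three; "rot": the turn, a rotation vector about the world's x, y, z in degrees, a list of three; "fingers": the finger opening in m, from 0 to 0.0854. In form: [{"slide": [dx, dy, dz], "rot": [wx, wy, wz], "fingers": fingers}, ...]. A call has exactly 5 rows; each row shifts and turns the commanded pose from where the row before left it; what a row does not reach is not made up. A row lasts 1/8 s, in which the tool goes at most 62.5 mm and 10.7 degrees, less where a joint would pass 70% of its speed; a pose out of reach is approached as far as the arm can. A call is refused whole if a number of a shift passes 0.0625 or a number of a turn 10.7, either way. A call with a gripper value outside its range is refused whole. The fingers move at their own pace and stop on an object; the grip force is fixed at half the most. Time passes only in rows, so rows that do not move let the fingers close, or fill a call up. It gives the time, the measured TCP pose, the force, the opening and the grip force at its end, in the units of the state.
- env.state(): the state, without advancing time (a new reading comes with each control period).
- env.camera(name): name is "side" or "top"; returns the picture (400x640x3 uint8, red, green, blue); there is no depth.
- env.calibration(name): a dict with "K" (3x3 intrinsics, pixels), "R" (3x3) and "t" (3): a world point X has camera coordinates R X + t. Camera axes: x right, y down, z forward; pixel columns grow to the right and rows downward; lengths in m; the calibration is good to about 2 mm. A picture is of the moment at which its call begins. calibration takes no time and is no camera call.
- env.hand_in(): hands the job in; it is judged then, once.
The state is a dict: "time_s": time; "qpos": joint angles; "qvel": joint speeds; "tau": joint torques, N m; "position": TCP position; "orientation": TCP orientation; "wrist_force": force on the tool from outside, world axes, zero at the start; "ft_torque": the same for the moment, N m; "finger_gap": finger opening in m; "grip_force": force on a finger pad.
Only numpy, scipy, OpenCV 4.12 (cv2) and the standard library are available. Lean on these libraries where they do the work, as an engineer would, in place of code of your own. Each camera call takes 0.05 s, during which the arm holds its last target. There are 200 camera calls.

## Working session

There is one attempt and no reset: what is moved stays moved. The work goes in short steps, Python scripts to look and compute and a tool call to move; the robot and the scene stay as the last step left them, time stands still between calls to the robot, and variables do not carry over. Pictures are saved under pics/ and viewed, at most 10 in all, crops included, and the job is handed in when it is done.

Besides the shell and the picture viewer there is one more tool, called after "Request:" as name(argument=value, ...), one argument or row to a line, values as JSON. jog_arm: Moves the arm, as the interface text tells. Its arguments: {"type":"object","properties":{"commands":{"type":"array"}},"required":["commands"]}

```bash
mkdir -p pics; python3 - <<'E'
from cell import env
import cv2
for n in("top","side"):
    im=env.camera(n); cv2.imwrite(f"pics/{n}0.png",im[:,:,::-1]); c=env.calibration(n)
    print(n,c["K"].round(1).tolist(),c["R"].round(4).tolist(),c["t"].round(4).tolist())
s=env.state();print({k:s[k] for k in("time_s","position","orientation","wrist_force","finger_gap")})
E
```

```text
top [[472.0, 0.0, 320.9], [0.0, 472.0, 198.5], [0.0, 0.0, 1.0]] [[-0.0127, -0.9998, 0.0171], [-0.998, 0.0116, -0.0621], [0.0619, -0.0179, -0.9979]] [0.0218, 0.5728, 1.0608]
side [[473.0, 0.0, 311.7], [0.0, 473.0, 198.8], [0.0, 0.0, 1.0]] [[0.9978, -0.0659, 0.0014], [-0.0436, -0.6747, -0.7368], [0.0495, 0.7351, -0.6761]] [-0.5769, 0.1031, 0.9401]
{'time_s': 0.1, 'position': array([0.29037902, 0.60918989, 0.24962519]), 'orientation': array([ 2.20569620e-01,  9.75371091e-01, -5.10801897e-04, -1.27401580e-04]), 'wrist_force': array([-0.94465904,  0.26753073, -0.39022714]), 'finger_gap': 0.08515840170416149}
```

View pics/top0.png

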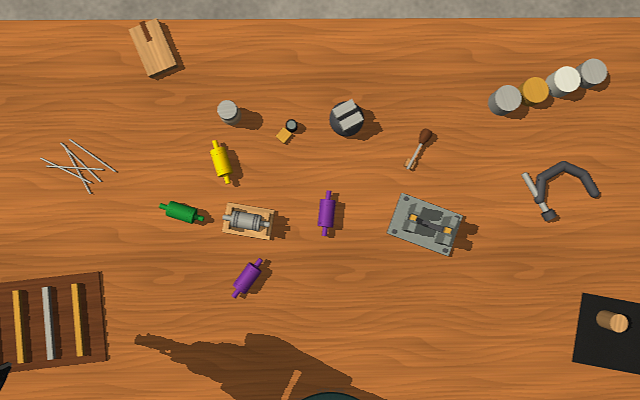

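View pics/side0.png

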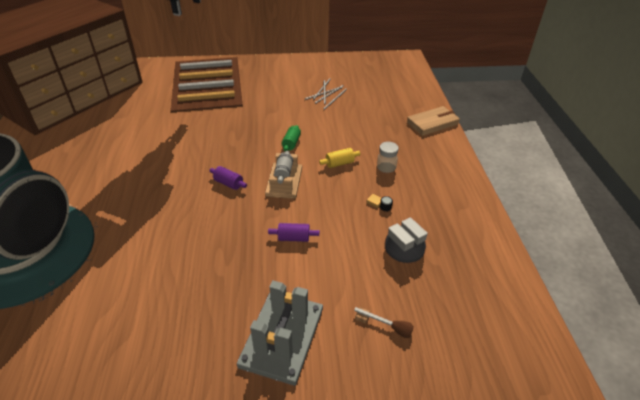

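The top view shows the steel roll in its rest at about (245,221) and the mill at about (427,224). Next I'll enlarge both.

```bash
python3 - <<'E'
import cv2,numpy as np
t=cv2.imread("pics/top0.png");s=cv2.imread("pics/side0.png")
def c(im,x,y,w,h,k): return cv2.resize(im[y:y+h,x:x+w],None,fx=k,fy=k,interpolation=cv2.INTER_CUBIC)
# each tile 400x300
a=np.hstack([c(t,210,190,80,60,5),c(t,385,185,100,75,4)])
b=np.hstack([c(s,245,140,80,60,5),c(s,220,270,133,100,3)[:300,:400]])
b=cv2.copyMakeBorder(b,0,300-b.shape[0],0,800-b.shape[1],0)
cv2.imwrite("pics/z.png",np.vstack([a,b]))
E
```

```text
(no output)
```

View pics/z.png

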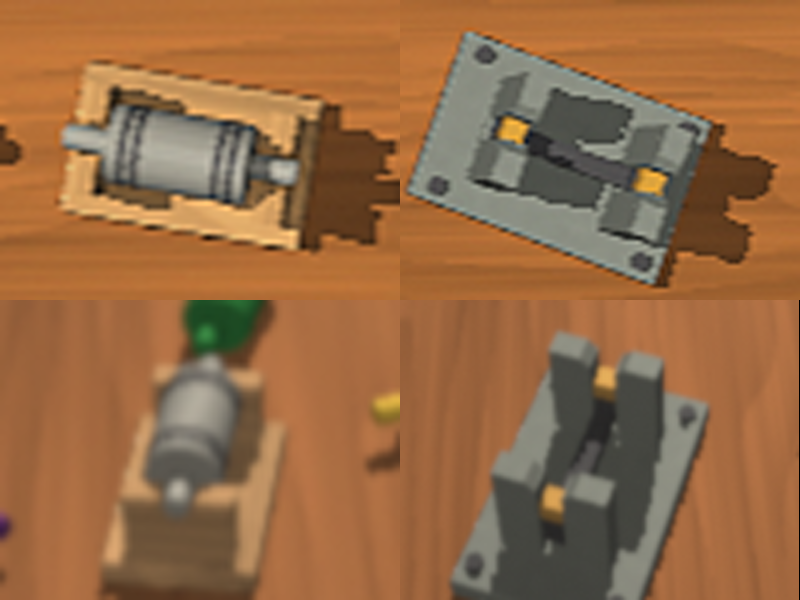

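The crops show clear roll journal ends, and the mill's plate corners and brass shoes. I'll fit both poses and overlay wireframes to check.

```bash
cat > h.py <<'E'
from cell import env
import numpy as np,cv2
C={n:env.calibration(n) for n in("top","side")}
def proj(n,X):
    c=C[n];p=(np.atleast_2d(X)@np.array(c["R"]).T+c["t"])@np.array(c["K"]).T
    return p[:,:2]/p[:,2:]
def ray(n,uv,z):
    c=C[n];R=np.array(c["R"]);o=-R.T@c["t"];d=R.T@np.linalg.solve(np.array(c["K"]),[*uv,1])
    return o+d*(z-o[2])/d[2]
def place(x,y,a,P):
    P=np.atleast_2d(P).astype(float);c,s=np.cos(a),np.sin(a)
    return np.c_[x+c*P[:,0]-s*P[:,1],y+s*P[:,0]+c*P[:,1],P[:,2]]
E
python3 - <<'E'
from h import *
from scipy.optimize import least_squares
a=ray("top",(222,216.9),.045);b=ray("top",(269.2,223.9),.045)
print("roll",a,b,(a+b)/2,np.linalg.norm(a-b),np.degrees(np.arctan2(*(a-b)[1::-1])))
a2=ray("side",(245+210/5-.4,140+62/5-.4),.045);b2=ray("side",(245+178/5-.4,140+198/5-.4),.045)
print("rollside",a2,b2,(a2+b2)/2)
px=np.array([[67,32],[311,122],[257,285],[8,192]])/4+[385,185]-.4
W=np.array([ray("top",p,.015) for p in px]);print(W.round(4))
for i in range(4):print(np.linalg.norm(W[i]-W[i-1]).round(4))
P=np.array([[.05,.075,.015],[.05,-.075,.015],[-.05,-.075,.015],[-.05,.075,.015]])
f=lambda q:(proj("top",place(*q,P))-px).ravel()
r=least_squares(f,[*W[:,:2].mean(0),-.3]);print("mill",r.x,np.degrees(r.x[2]),r.fun.round(1))
q=r.x
t=cv2.imread("pics/top0.png");s=cv2.imread("pics/side0.png")
def box(x0,x1,y0,y1,z0,z1):
    v=np.array([[x,y,z] for x in(x0,x1) for y in(y0,y1) for z in(z0,z1)])
    return [(v[i],v[j]) for i in range(8) for j in range(i) if bin(i^j).count("1")==1]
segs=box(-.05,.05,-.075,.075,0,.015)
for y in(-.04,.04):
    for x in((-.031,-.013),(.013,.031)): segs+=box(*x,y-.007,y+.007,.015,.085)
out=[]
for n,im,(x,y,w,h,k) in(("top",t,(385,185,100,75,4)),("side",s,(220,270,133,100,3))):
    z=cv2.resize(im[y:y+h,x:x+w],None,fx=k,fy=k,interpolation=cv2.INTER_CUBIC)
    for a,b in segs:
        p=(proj(n,place(*q,[a,b]))+.5-[x,y])*k-.5
        cv2.line(z,*[tuple(int(v) for v in u) for u in p],(0,0,255),1,cv2.LINE_AA)
    out.append(cv2.copyMakeBorder(z,0,0,0,400-z.shape[1],0))
cv2.imwrite("pics/ov.png",np.hstack(out))
E
```

```text
roll [0.53305159 0.23480417 0.045     ] [0.51627532 0.13062356 0.045     ] [0.52466345 0.18271387 0.045     ] 0.10552270659007146 80.85215589819799
rollside [0.53466331 0.23142782 0.045     ] [0.51804849 0.13374502 0.045     ] [0.5263559  0.18258642 0.045     ]
[[ 0.5846 -0.1703  0.015 ]
 [ 0.5312 -0.3096  0.015 ]
 [ 0.4386 -0.2757  0.015 ]
 [ 0.4934 -0.1343  0.015 ]]
0.0981
0.1492
0.0986
0.1516
mill [ 0.5119423  -0.22245978 -0.36650458] -20.99916587987718 [ 0.  -0.4  0.3 -0.2 -0.5  0.1  0.1  0.5]
```

View pics/ov.png

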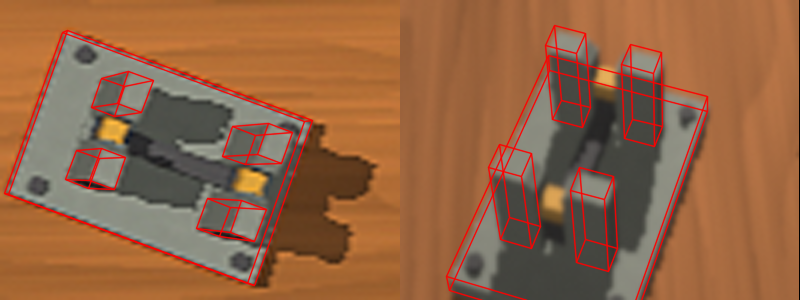

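The wireframe fits the top view well. In the side view it sits about 2 px high, which is within calibration. Moving above the roll now.

Request:
jog_arm(
  commands=[
    {"slide":[0.0235,-0.0426,-0.007],"rot":[0,0,-7.38],"fingers":0.085},
    {"slide":[0.0235,-0.0426,-0.007],"rot":[0,0,-7.38],"fingers":0.085},
    {"slide":[0.0235,-0.0426,-0.007],"rot":[0,0,-7.38],"fingers":0.085},
    {"slide":[0.0235,-0.0426,-0.007],"rot":[0,0,-7.38],"fingers":0.085},
    {"slide":[0.0235,-0.0426,-0.007],"rot":[0,0,-7.38],"fingers":0.085},
  ],
)

```text
time_s: 0.72
position: [0.4084, 0.3948, 0.2148]
orientation: [0.52, 0.854, -0.0, -0.0]
wrist_force: [0.4, 1.3, -0.7]
finger_gap: 0.0848
grip_force: 0.0
```

Request:
jog_arm(
  commands=[
    {"slide":[0.0235,-0.0426,-0.007],"rot":[0,0,-7.38],"fingers":0.085},
    {"slide":[0.0235,-0.0426,-0.007],"rot":[0,0,-7.38],"fingers":0.085},
    {"slide":[0.0235,-0.0426,-0.007],"rot":[0,0,-7.38],"fingers":0.085},
    {"slide":[0.0235,-0.0426,-0.007],"rot":[0,0,-7.38],"fingers":0.085},
    {"slide":[0.0235,-0.0426,-0.007],"rot":[0,0,-7.38],"fingers":0.085},
  ],
)

```text
time_s: 1.35
position: [0.5259, 0.1818, 0.1799]
orientation: [0.763, 0.646, -0.0, -0.0]
wrist_force: [-0.1, 0.1, 0.8]
finger_gap: 0.0852
grip_force: 0.0
```

Request:
jog_arm(
  commands=[
    {"slide":[0,0.0008,-0.03],"rot":[0,0,0],"fingers":0.085},
    {"slide":[0,0,-0.03],"rot":[0,0,0],"fingers":0.085},
    {"slide":[0,0,-0.025],"rot":[0,0,0],"fingers":0.085},
    {"slide":[0,0,0],"rot":[0,0,0],"fingers":0.085},
    {"slide":[0,0,0],"rot":[0,0,0],"fingers":0.085},
  ],
)

```text
time_s: 1.98
position: [0.5258, 0.1842, 0.0963]
orientation: [0.762, 0.648, 0.0, 0.0]
wrist_force: [-0.3, 0.2, 0.5]
finger_gap: 0.0849
grip_force: 0.0
```

```bash
python3 - <<'E'
from h import *
t=env.camera("top");s=env.camera("side")
def c(im,x,y,w,h,k): return cv2.resize(im[y:y+h,x:x+w],None,fx=k,fy=k,interpolation=cv2.INTER_CUBIC)
cv2.imwrite("pics/g.png",np.hstack([c(t,200,180,100,75,4),c(s,235,120,100,75,4)])[:,:,::-1])
print(env.state()["position"],env.state()["wrist_force"])
E
```

```text
[0.52597607 0.18432514 0.09667663] [ 0.42633315  0.81872693 -0.29084615]
```

View pics/g.png

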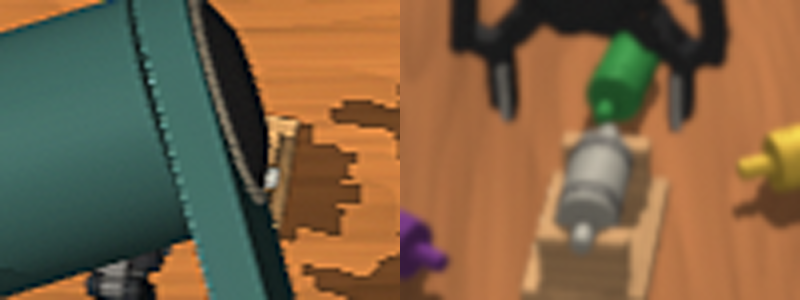

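The side view shows the fingers straddling the roll, with tips at about (508,120) and (678,128) and the roll midway between. Descending and closing.

Request:
jog_arm(
  commands=[
    {"slide":[0,-0.001,-0.02],"rot":[0,0,0],"fingers":0.085},
    {"slide":[0,0,-0.02],"rot":[0,0,0],"fingers":0.085},
    {"slide":[0,0,-0.009],"rot":[0,0,0],"fingers":0.085},
    {"slide":[0,0,0],"rot":[0,0,0],"fingers":0.06},
    {"slide":[0,0,0],"rot":[0,0,0],"fingers":0.045},
  ],
)

```text
time_s: 2.7
position: [0.5257, 0.1832, 0.0467]
orientation: [0.762, 0.648, 0.0, 0.0]
wrist_force: [-0.1, -0.3, 0.2]
finger_gap: 0.0515
grip_force: 0.0
```

Request:
jog_arm(
  commands=[
    {"slide":[0,0,0],"rot":[0,0,0],"fingers":0.03},
    {"slide":[0,0,0],"rot":[0,0,0],"fingers":0.03},
    {"slide":[0,0,0],"rot":[0,0,0],"fingers":0.03},
    {"slide":[0,0,0],"rot":[0,0,0],"fingers":0.03},
    {"slide":[0,0,0],"rot":[0,0,0],"fingers":0.03},
  ],
)

```text
time_s: 3.32
position: [0.526, 0.1833, 0.0472]
orientation: [0.762, 0.648, 0.001, 0.0]
wrist_force: [1.6, -0.3, 6.0]
finger_gap: 0.0342
grip_force: 59.6
```

Request:
jog_arm(
  commands=[
    {"slide":[0,0,0.005],"rot":[0,0,0],"fingers":0.03},
    {"slide":[0,0,0.01],"rot":[0,0,0],"fingers":0.03},
    {"slide":[0,0,0.02],"rot":[0,0,0],"fingers":0.03},
    {"slide":[0,0,0.02],"rot":[0,0,0],"fingers":0.03},
    {"slide":[0,0,0.02],"rot":[0,0,0],"fingers":0.03},
  ],
)

```text
time_s: 3.95
position: [0.5256, 0.1832, 0.1233]
orientation: [0.762, 0.648, 0.0, 0.0]
wrist_force: [-0.0, 0.4, -5.7]
finger_gap: 0.0343
grip_force: 60.3
```

Request:
jog_arm(
  commands=[
    {"slide":[0,0,0.03],"rot":[0,0,0],"fingers":0.03},
    {"slide":[0,0,0.03],"rot":[0,0,0],"fingers":0.03},
    {"slide":[0,0,0],"rot":[0,0,0],"fingers":0.03},
    {"slide":[0,0,0],"rot":[0,0,0],"fingers":0.03},
    {"slide":[0,0,0],"rot":[0,0,0],"fingers":0.03},
  ],
)

```text
time_s: 4.58
position: [0.525, 0.183, 0.1798]
orientation: [0.762, 0.648, -0.001, -0.0]
wrist_force: [-0.5, -0.0, -5.8]
finger_gap: 0.0339
grip_force: 60.7
```

```bash
python3 - <<'E'
from h import *
s=env.state();print(s["position"],s["wrist_force"],s["ft_torque"],s["finger_gap"])
im=env.camera("side");u,v=proj("side",s["position"])[0].astype(int);print(u,v)
z=cv2.resize(im[v-60:v+60,u-80:u+80],None,fx=5,fy=5,interpolation=cv2.INTER_CUBIC)
cv2.imwrite("pics/l.png",z[:,:,::-1])
E
```

```text
[0.52496025 0.18296211 0.17982868] [-0.54919829 -0.04706676 -5.81921338] [ 0.03081166 -0.00104892  0.04717677] 0.033870278845525584
280 113
```

View pics/l.png

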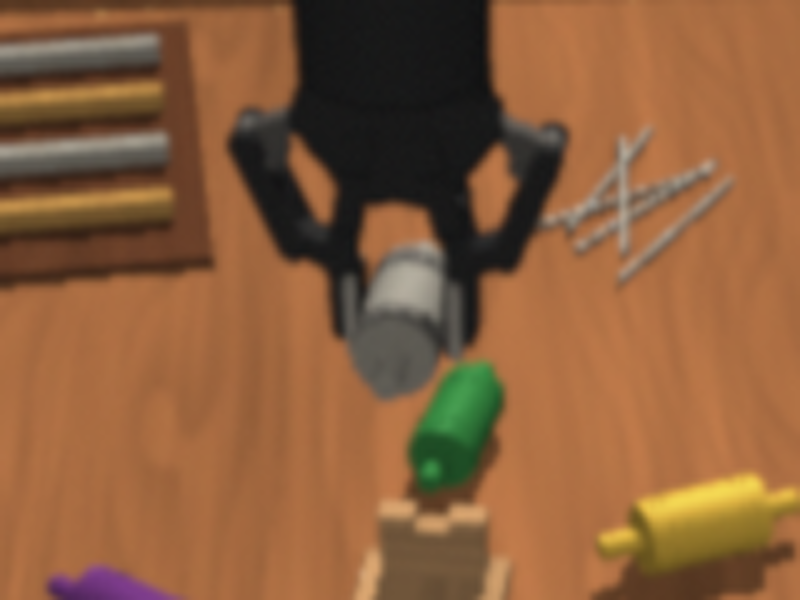

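The roll is held about level and the measured weight is about 5.7 N. Moving it above the mill.

Request:
jog_arm(
  commands=[
    {"slide":[-0.0016,-0.03,0],"rot":[0,0,-1.47],"fingers":0.03},
    {"slide":[-0.0016,-0.05,0],"rot":[0,0,-1.47],"fingers":0.03},
    {"slide":[-0.0016,-0.05,0],"rot":[0,0,-1.47],"fingers":0.03},
    {"slide":[-0.0016,-0.05,0],"rot":[0,0,-1.47],"fingers":0.03},
    {"slide":[-0.0016,-0.05,0],"rot":[0,0,-1.47],"fingers":0.03},
  ],
)

```text
time_s: 5.25
position: [0.517, -0.0484, 0.1806]
orientation: [0.802, 0.597, -0.0, -0.0]
wrist_force: [0.6, 0.1, -5.2]
finger_gap: 0.0342
grip_force: 60.5
```

Request:
jog_arm(
  commands=[
    {"slide":[-0.0016,-0.05,0],"rot":[0,0,-1.47],"fingers":0.03},
    {"slide":[-0.0016,-0.05,0],"rot":[0,0,-1.47],"fingers":0.03},
    {"slide":[-0.0016,-0.05,0],"rot":[0,0,-1.47],"fingers":0.03},
    {"slide":[0,-0.0255,-0.02],"rot":[0,0,0],"fingers":0.03},
    {"slide":[0,0,-0.02],"rot":[0,0,0],"fingers":0.03},
  ],
)

```text
time_s: 5.88
position: [0.5122, -0.2239, 0.1398]
orientation: [0.825, 0.565, -0.0, -0.0]
wrist_force: [-0.8, 0.3, -6.0]
finger_gap: 0.0339
grip_force: 60.6
```

Request:
jog_arm(
  commands=[
    {"slide":[0,0,-0.01],"rot":[0,0,0],"fingers":0.03},
    {"slide":[0,0,-0.01],"rot":[0,0,0],"fingers":0.03},
    {"slide":[0,0,0],"rot":[0,0,0],"fingers":0.03},
    {"slide":[0,0,0],"rot":[0,0,0],"fingers":0.03},
    {"slide":[0,0,0],"rot":[0,0,0],"fingers":0.03},
  ],
)

```text
time_s: 6.5
position: [0.5129, -0.2223, 0.122]
orientation: [0.824, 0.566, 0.0, 0.0]
wrist_force: [-0.6, 1.1, -5.2]
finger_gap: 0.0347
grip_force: 60.6
```

```bash
python3 - <<'E'
from h import *
s=env.state();p=s["position"];print(p,s["orientation"],s["wrist_force"],s["ft_torque"])
t=env.camera("top");im=env.camera("side")
cv2.imwrite("pics/t2.png",t[:,:,::-1]);cv2.imwrite("pics/s2.png",im[:,:,::-1])
z=cv2.resize(im[255:390,205:345],None,fx=4,fy=4,interpolation=cv2.INTER_CUBIC)
z2=cv2.resize(t[180:260,380:490],None,fx=2,fy=2,interpolation=cv2.INTER_CUBIC)
z2=cv2.copyMakeBorder(z2,0,540-160,0,0,0)
cv2.imwrite("pics/m.png",np.hstack([z,z2])[:,:,::-1])
E
```

```text
[ 0.51293008 -0.22232578  0.12199354] [8.24266180e-01 5.66202282e-01 2.37046570e-04 4.29451273e-04] [-0.6420572   1.13070008 -5.17762938] [ 0.04889657  0.01079561 -0.03068975]
```

View pics/m.png

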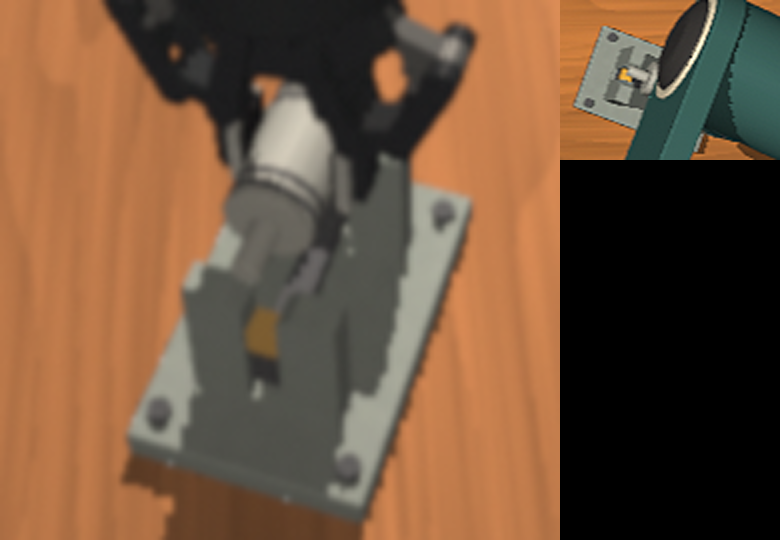

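```bash
python3 - <<'E'
from h import *
from scipy.optimize import least_squares
f=lambda a:(np.array(a)+.5)/4-.5+[205,255]
px=f([[471,204],[360,503],[130,436]])
P=np.array([[.05,.075,.015],[.05,-.075,.015],[-.05,-.075,.015]])
P=P[[0,1,2]]
r=least_squares(lambda q:(proj("side",place(*q,P))-px).ravel(),[.512,-.2225,-.3665])
q=r.x;print(q,np.degrees(q[2]),r.fun.round(2))
im=cv2.imread("pics/s2.png");z=cv2.resize(im[255:390,205:345],None,fx=5,fy=5,interpolation=cv2.INTER_CUBIC)
def poly(q,P,col,cl=True):
    p=((proj("side",place(*q,P))+.5-[205,255])*5-.5).round().astype(np.int32)
    cv2.polylines(z,[p],cl,col,1,cv2.LINE_AA)
def rect(x0,x1,y0,y1,zz): return [[x0,y0,zz],[x1,y0,zz],[x1,y1,zz],[x0,y1,zz]]
R=(0,0,255);G=(0,255,0)
poly(q,rect(-.05,.05,-.075,.075,.015),R);
for y in(-.04,.04):
    for x in((-.031,-.013),(.013,.031)): poly(q,rect(*x,y-.007,y+.007,.085),R)
t=np.linspace(0,6.283,40)
w=(.5129,-.2223,np.radians(-21))
for y,rr in((-.031,.018),(-.052,.006),(-.031,.006),(.031,.018)):
    poly(w,np.c_[rr*np.cos(t),0*t+y,.120+rr*np.sin(t)],G)
cv2.imwrite("pics/ov2.png",z)
E
```

```text
[ 0.51315881 -0.22600369 -0.37339303] -21.39384446937567 [ 0.9  -1.97  0.74  1.5  -1.57 -0.19]
```

View pics/ov2.png

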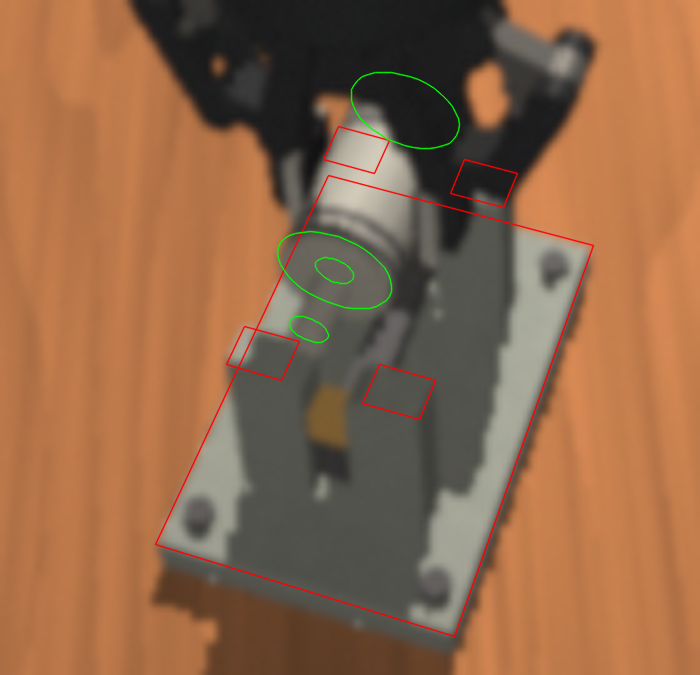

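The overlay puts the mill about 1 px (around 2 mm) further toward -y than the roll. I'll shift about 1.5 mm along the axis and feel my way down.

Request:
jog_arm(
  commands=[
    {"slide":[-0.0005,-0.0015,-0.003],"rot":[0,0,0],"fingers":0.03},
    {"slide":[0,0,-0.004],"rot":[0,0,0],"fingers":0.03},
    {"slide":[0,0,-0.004],"rot":[0,0,0],"fingers":0.03},
    {"slide":[0,0,-0.003],"rot":[0,0,0],"fingers":0.03},
    {"slide":[0,0,0],"rot":[0,0,0],"fingers":0.03},
  ],
)

```text
time_s: 7.22
position: [0.512, -0.2238, 0.1069]
orientation: [0.824, 0.566, -0.0, -0.0]
wrist_force: [0.0, 0.4, -6.1]
finger_gap: 0.0344
grip_force: 60.6
```

Request:
jog_arm(
  commands=[
    {"slide":[0,0,-0.001],"rot":[0,0,0],"fingers":0.03},
    {"slide":[0,0,-0.001],"rot":[0,0,0],"fingers":0.03},
    {"slide":[0,0,-0.001],"rot":[0,0,0],"fingers":0.03},
    {"slide":[0,0,-0.001],"rot":[0,0,0],"fingers":0.03},
    {"slide":[0,0,0],"rot":[0,0,0],"fingers":0.03},
  ],
)

```text
time_s: 7.85
position: [0.5121, -0.2239, 0.1032]
orientation: [0.824, 0.566, -0.0, -0.0]
wrist_force: [0.8, -0.2, -4.9]
finger_gap: 0.034
grip_force: 60.6
```

Request:
jog_arm(
  commands=[
    {"slide":[0,0,-0.001],"rot":[0,0,0],"fingers":0.03},
    {"slide":[0,0,-0.001],"rot":[0,0,0],"fingers":0.03},
    {"slide":[0,0,-0.001],"rot":[0,0,0],"fingers":0.03},
    {"slide":[0,0,-0.001],"rot":[0,0,0],"fingers":0.03},
    {"slide":[0,0,0],"rot":[0,0,0],"fingers":0.03},
  ],
)

```text
time_s: 8.48
position: [0.5122, -0.2238, 0.0993]
orientation: [0.824, 0.566, 0.0, -0.0]
wrist_force: [-0.5, 0.1, -4.6]
finger_gap: 0.0341
grip_force: 60.6
```

Request:
jog_arm(
  commands=[
    {"slide":[0,0,-0.001],"rot":[0,0,0],"fingers":0.03},
    {"slide":[0,0,-0.001],"rot":[0,0,0],"fingers":0.03},
    {"slide":[0,0,-0.001],"rot":[0,0,0],"fingers":0.03},
    {"slide":[0,0,0],"rot":[0,0,0],"fingers":0.03},
    {"slide":[0,0,0],"rot":[0,0,0],"fingers":0.03},
  ],
)

```text
time_s: 9.1
position: [0.5122, -0.2236, 0.0962]
orientation: [0.824, 0.566, 0.0, -0.0]
wrist_force: [1.9, 4.6, -5.5]
finger_gap: 0.0342
grip_force: 60.7
```

```bash
python3 -c "
from cell import env
s=env.state();print(s['position'],s['wrist_force'],s['ft_torque'])"
```

```text
[ 0.51222646 -0.22361049  0.09615831] [ 1.91703759  4.58249114 -5.51577656] [ 0.76570778 -0.41173673  0.09504261]
```

There is an axial contact of about 5 N from the -y cheek, so the body is between the cheeks. I'll shift about 2 mm to the middle.

Request:
jog_arm(
  commands=[
    {"slide":[0.0004,0.001,0],"rot":[0,0,0],"fingers":0.03},
    {"slide":[0.0003,0.001,0],"rot":[0,0,0],"fingers":0.03},
    {"slide":[0,0,0],"rot":[0,0,0],"fingers":0.03},
    {"slide":[0,0,-0.001],"rot":[0,0,0],"fingers":0.03},
    {"slide":[0,0,-0.001],"rot":[0,0,0],"fingers":0.03},
  ],
)

```text
time_s: 9.72
position: [0.5128, -0.2219, 0.0942]
orientation: [0.824, 0.566, -0.0, -0.0]
wrist_force: [0.2, -0.5, -5.8]
finger_gap: 0.0343
grip_force: 60.7
```

Request:
jog_arm(
  commands=[
    {"slide":[0,0,-0.001],"rot":[0,0,0],"fingers":0.03},
    {"slide":[0,0,-0.001],"rot":[0,0,0],"fingers":0.03},
    {"slide":[0,0,-0.001],"rot":[0,0,0],"fingers":0.03},
    {"slide":[0,0,0],"rot":[0,0,0],"fingers":0.03},
    {"slide":[0,0,0],"rot":[0,0,0],"fingers":0.03},
  ],
)

```text
time_s: 10.35
position: [0.5129, -0.2219, 0.0913]
orientation: [0.824, 0.566, -0.0, 0.0]
wrist_force: [0.4, -0.6, -6.2]
finger_gap: 0.0343
grip_force: 60.7
```

```bash
python3 -c "
from cell import env
s=env.state();print(s['position'],s['wrist_force'],s['ft_torque'])"
```

```text
[ 0.51285644 -0.2218969   0.09131717] [ 0.44161366 -0.55772748 -6.24876669] [ 0.01187337 -0.03750446  0.00042026]
```

Request:
jog_arm(
  commands=[
    {"slide":[0,0,-0.001],"rot":[0,0,0],"fingers":0.03},
    {"slide":[0,0,-0.001],"rot":[0,0,0],"fingers":0.03},
    {"slide":[0,0,-0.001],"rot":[0,0,0],"fingers":0.03},
    {"slide":[0,0,-0.001],"rot":[0,0,0],"fingers":0.03},
    {"slide":[0,0,0],"rot":[0,0,0],"fingers":0.03},
  ],
)

```text
time_s: 10.98
position: [0.5128, -0.2219, 0.0872]
orientation: [0.824, 0.566, -0.0, -0.0]
wrist_force: [-0.1, -0.1, -6.3]
finger_gap: 0.0343
grip_force: 60.7
```

```bash
python3 -c "
from cell import env
s=env.state();print(s['position'],s['wrist_force'],s['ft_torque'])"
```

```text
[ 0.51282611 -0.22185691  0.08721646] [-0.14632386 -0.14236177 -6.27428726] [0.01655933 0.01322549 0.00783479]
```

Request:
jog_arm(
  commands=[
    {"slide":[0,0,-0.001],"rot":[0,0,0],"fingers":0.03},
    {"slide":[0,0,-0.001],"rot":[0,0,0],"fingers":0.03},
    {"slide":[0,0,-0.001],"rot":[0,0,0],"fingers":0.03},
    {"slide":[0,0,0],"rot":[0,0,0],"fingers":0.03},
    {"slide":[0,0,0],"rot":[0,0,0],"fingers":0.03},
  ],
)

```text
time_s: 11.6
position: [0.5129, -0.2219, 0.0843]
orientation: [0.824, 0.566, 0.0, -0.0]
wrist_force: [-0.2, -0.1, -5.3]
finger_gap: 0.0343
grip_force: 60.7
```

```bash
python3 -c "
from cell import env
s=env.state();print(s['position'],s['wrist_force'],s['ft_torque'])"
```

```text
[ 0.51285284 -0.22187993  0.08431271] [-0.15380255 -0.11796611 -5.34947848] [ 0.03842531 -0.03188354  0.02698662]
```

Request:
jog_arm(
  commands=[
    {"slide":[0,0,-0.001],"rot":[0,0,0],"fingers":0.03},
    {"slide":[0,0,-0.001],"rot":[0,0,0],"fingers":0.03},
    {"slide":[0,0,-0.001],"rot":[0,0,0],"fingers":0.03},
    {"slide":[0,0,-0.001],"rot":[0,0,0],"fingers":0.03},
    {"slide":[0,0,0],"rot":[0,0,0],"fingers":0.03},
  ],
)

```text
time_s: 12.22
position: [0.5128, -0.2218, 0.0802]
orientation: [0.824, 0.566, -0.0, -0.0]
wrist_force: [-1.3, 0.5, -5.1]
finger_gap: 0.0343
grip_force: 60.7
```

```bash
python3 -c "
from cell import env
s=env.state();print(s['position'],s['wrist_force'],s['ft_torque'])"
```

```text
[ 0.51280024 -0.22184589  0.08016   ] [-1.26761581  0.50162238 -5.13159702] [ 0.08736885 -0.0346493  -0.01901121]
```

Request:
jog_arm(
  commands=[
    {"slide":[0,0,-0.001],"rot":[0,0,0],"fingers":0.03},
    {"slide":[0,0,-0.001],"rot":[0,0,0],"fingers":0.03},
    {"slide":[0,0,-0.001],"rot":[0,0,0],"fingers":0.03},
    {"slide":[0,0,0],"rot":[0,0,0],"fingers":0.03},
    {"slide":[0,0,0],"rot":[0,0,0],"fingers":0.03},
  ],
)

```text
time_s: 12.85
position: [0.5129, -0.2219, 0.0773]
orientation: [0.824, 0.566, 0.0, -0.0]
wrist_force: [-0.7, 0.1, -5.1]
finger_gap: 0.0343
grip_force: 60.7
```

```bash
python3 -c "
from cell import env
s=env.state();print(s['position'],s['wrist_force'],s['ft_torque'])"
```

```text
[ 0.51285417 -0.22185807  0.07731019] [-0.69314992  0.13815294 -5.10498551] [-0.01677127 -0.0259263   0.00301069]
```

Request:
jog_arm(
  commands=[
    {"slide":[0,0,-0.001],"rot":[0,0,0],"fingers":0.03},
    {"slide":[0,0,-0.001],"rot":[0,0,0],"fingers":0.03},
    {"slide":[0,0,-0.001],"rot":[0,0,0],"fingers":0.03},
    {"slide":[0,0,0],"rot":[0,0,0],"fingers":0.03},
    {"slide":[0,0,0],"rot":[0,0,0],"fingers":0.03},
  ],
)

```text
time_s: 13.48
position: [0.5129, -0.2219, 0.0744]
orientation: [0.824, 0.566, 0.0, 0.0]
wrist_force: [-0.4, -0.3, -5.8]
finger_gap: 0.0342
grip_force: 60.7
```

```bash
python3 -c "
from cell import env
s=env.state();print(s['position'],s['wrist_force'],s['ft_torque'])"
```

```text
[ 0.5128717  -0.22189996  0.0743763 ] [-0.39957427 -0.33066036 -5.84990444] [-0.06446516  0.0002682  -0.03190354]
```

Request:
jog_arm(
  commands=[
    {"slide":[0,0,-0.001],"rot":[0,0,0],"fingers":0.03},
    {"slide":[0,0,-0.001],"rot":[0,0,0],"fingers":0.03},
    {"slide":[0,0,0],"rot":[0,0,0],"fingers":0.03},
    {"slide":[0,0,0],"rot":[0,0,0],"fingers":0.03},
    {"slide":[0,0,0],"rot":[0,0,0],"fingers":0.03},
  ],
)

```text
time_s: 14.1
position: [0.513, -0.2219, 0.0725]
orientation: [0.824, 0.566, 0.0, 0.0]
wrist_force: [-1.4, -0.0, 3.4]
finger_gap: 0.0344
grip_force: 61.2
```

```bash
python3 -c "
from cell import env
s=env.state();print(s['position'],s['wrist_force'],s['ft_torque'])"
```

```text
[ 0.51297617 -0.22193121  0.07252372] [-1.39680287 -0.00762837  3.42793325] [-0.02355687  0.1369739   0.01352672]
```

Both shoes are now loaded, with about 9 N total. Continuing.

Request:
jog_arm(
  commands=[
    {"slide":[0,0,-0.001],"rot":[0,0,0],"fingers":0.03},
    {"slide":[0,0,-0.001],"rot":[0,0,0],"fingers":0.03},
    {"slide":[0,0,0],"rot":[0,0,0],"fingers":0.03},
    {"slide":[0,0,0],"rot":[0,0,0],"fingers":0.03},
    {"slide":[0,0,0],"rot":[0,0,0],"fingers":0.03},
  ],
)

```text
time_s: 14.72
position: [0.5128, -0.2219, 0.0702]
orientation: [0.824, 0.566, -0.0, -0.0]
wrist_force: [0.9, -0.0, 0.3]
finger_gap: 0.0347
grip_force: 61.2
```

```bash
python3 -c "
from cell import env
s=env.state();print(s['position'],s['wrist_force'],s['ft_torque'])"
```

```text
[ 0.51280844 -0.22185147  0.07017555] [ 0.86132066 -0.02661183  0.27695211] [-0.05504486 -0.07990258 -0.01004243]
```

Request:
jog_arm(
  commands=[
    {"slide":[0,0,-0.001],"rot":[0,0,0],"fingers":0.03},
    {"slide":[0,0,0],"rot":[0,0,0],"fingers":0.03},
    {"slide":[0,0,0],"rot":[0,0,0],"fingers":0.03},
    {"slide":[0,0,0],"rot":[0,0,0],"fingers":0.03},
    {"slide":[0,0,0],"rot":[0,0,0],"fingers":0.03},
  ],
)

```text
time_s: 15.35
position: [0.5128, -0.2219, 0.0693]
orientation: [0.824, 0.566, -0.0, -0.0]
wrist_force: [0.2, -0.2, 0.8]
finger_gap: 0.034
grip_force: 61.2
```

```bash
python3 -c "
from cell import env
s=env.state();print(s['position'],s['wrist_force'],s['ft_torque'])"
```

```text
[ 0.51284815 -0.22187031  0.06930137] [ 0.17116727 -0.2438517   0.78228416] [-0.00125307 -0.02485981 -0.00645608]
```

Request:
jog_arm(
  commands=[
    {"slide":[0,0,-0.001],"rot":[0,0,0],"fingers":0.03},
    {"slide":[0,0,-0.001],"rot":[0,0,0],"fingers":0.03},
    {"slide":[0,0,0],"rot":[0,0,0],"fingers":0.03},
    {"slide":[0,0,0],"rot":[0,0,0],"fingers":0.03},
    {"slide":[0,0,0],"rot":[0,0,0],"fingers":0.03},
  ],
)

```text
time_s: 15.98
position: [0.5131, -0.222, 0.068]
orientation: [0.824, 0.566, 0.0, 0.0]
wrist_force: [-2.0, 0.6, 9.4]
finger_gap: 0.0342
grip_force: 62.1
```

```bash
python3 -c "
from cell import env
s=env.state();print(s['position'],s['wrist_force'],s['ft_torque'])"
```

```text
[ 0.51314275 -0.22200195  0.06803848] [-2.02756914  0.64925983  9.38048835] [ 0.19978329  0.2855668  -0.04201588]
```

Request:
jog_arm(
  commands=[
    {"slide":[0,0,-0.001],"rot":[0,0,0],"fingers":0.03},
    {"slide":[0,0,0],"rot":[0,0,0],"fingers":0.03},
    {"slide":[0,0,0],"rot":[0,0,0],"fingers":0.03},
    {"slide":[0,0,0],"rot":[0,0,0],"fingers":0.03},
    {"slide":[0,0,0],"rot":[0,0,0],"fingers":0.03},
  ],
)

```text
time_s: 16.6
position: [0.5134, -0.2221, 0.0676]
orientation: [0.824, 0.566, 0.0, 0.001]
wrist_force: [-3.5, 2.6, 13.6]
finger_gap: 0.0341
grip_force: 62.5
```

```bash
python3 -c "
from cell import env
s=env.state();print(s['position'],s['wrist_force'],s['ft_torque'])"
```

```text
[ 0.51335884 -0.2220897   0.06761614] [-3.50424463  2.5816557  13.55359419] [ 0.24355769  0.48177785 -0.03327795]
```

Total is about 19 N with the moment balanced, so both shoes are home. I'll ease the lateral load and hold.

Request:
jog_arm(
  commands=[
    {"slide":[-0.0006,0.0002,0],"rot":[0,0,0],"fingers":0.03},
    {"slide":[0,0,0],"rot":[0,0,0],"fingers":0.03},
    {"slide":[0,0,0],"rot":[0,0,0],"fingers":0.03},
    {"slide":[0,0,0],"rot":[0,0,0],"fingers":0.03},
    {"slide":[0,0,0],"rot":[0,0,0],"fingers":0.03},
  ],
)

```text
time_s: 17.23
position: [0.513, -0.222, 0.0677]
orientation: [0.824, 0.566, 0.001, 0.001]
wrist_force: [-1.1, 1.3, 12.6]
finger_gap: 0.034
grip_force: 62.5
```

```bash
python3 - <<'E'
from h import *
s=env.state();print(s['position'],s['wrist_force'],s['ft_torque'])
im=env.camera("side");t=env.camera("top")
z=cv2.resize(im[265:385,215:335],None,fx=5,fy=5,interpolation=cv2.INTER_CUBIC)
cv2.imwrite("pics/b.png",z[:,:,::-1])
E
```

```text
[ 0.51298568 -0.22195726  0.06766975] [-1.07418155  1.2963013  12.59706508] [ 0.159067    0.11938715 -0.00521849]
```

View pics/b.png

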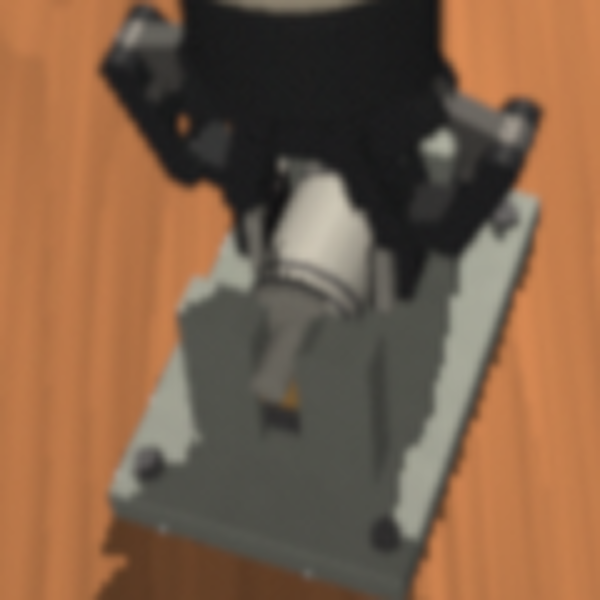

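The roll sits in the slots with the journal on its shoe, at about (280,365). Bedding force is steady, so I'll hold briefly and then ease off.

Request:
jog_arm(
  commands=[
    {"slide":[0,0,0],"rot":[0,0,0],"fingers":0.03},
    {"slide":[0,0,0],"rot":[0,0,0],"fingers":0.03},
    {"slide":[0,0,0.001],"rot":[0,0,0],"fingers":0.03},
    {"slide":[0,0,0.001],"rot":[0,0,0],"fingers":0.03},
    {"slide":[0,0,0],"rot":[0,0,0],"fingers":0.03},
  ],
)

```text
time_s: 17.95
position: [0.5125, -0.2218, 0.0685]
orientation: [0.824, 0.566, 0.0, 0.0]
wrist_force: [1.4, -0.5, 4.8]
finger_gap: 0.0341
grip_force: 61.6
```

Request:
jog_arm(
  commands=[
    {"slide":[0,0,0],"rot":[0,0,0],"fingers":0.03},
    {"slide":[0,0,0],"rot":[0,0,0],"fingers":0.03},
    {"slide":[0,0,0],"rot":[0,0,0],"fingers":0.03},
    {"slide":[0,0,0],"rot":[0,0,0],"fingers":0.03},
    {"slide":[0,0,0],"rot":[0,0,0],"fingers":0.03},
  ],
)

```text
time_s: 18.58
position: [0.5123, -0.2217, 0.0684]
orientation: [0.824, 0.566, 0.0, 0.0]
wrist_force: [3.0, -0.4, 5.1]
finger_gap: 0.0342
grip_force: 61.8
```

Request:
jog_arm(
  commands=[
    {"slide":[0.0004,0,0.001],"rot":[0,0,0],"fingers":0.03},
    {"slide":[0,0,0],"rot":[0,0,0],"fingers":0.03},
    {"slide":[0,0,0],"rot":[0,0,0],"fingers":0.03},
    {"slide":[0,0,0],"rot":[0,0,0],"fingers":0.036},
    {"slide":[0,0,0],"rot":[0,0,0],"fingers":0.04},
  ],
)

```text
time_s: 19.2
position: [0.5126, -0.2217, 0.0693]
orientation: [0.824, 0.566, -0.0, -0.0]
wrist_force: [0.5, 0.7, 0.5]
finger_gap: 0.04
grip_force: 0.0
```

Request:
jog_arm(
  commands=[
    {"slide":[0,0,0],"rot":[0,0,0],"fingers":0.044},
    {"slide":[0,0,0],"rot":[0,0,0],"fingers":0.05},
    {"slide":[0,0,0],"rot":[0,0,0],"fingers":0.055},
    {"slide":[0,0,0],"rot":[0,0,0],"fingers":0.06},
    {"slide":[0,0,0],"rot":[0,0,0],"fingers":0.06},
  ],
)

```text
time_s: 19.82
position: [0.5127, -0.2217, 0.0693]
orientation: [0.824, 0.566, -0.0, 0.0]
wrist_force: [0.1, 0.5, 0.8]
finger_gap: 0.0601
grip_force: 0.0
```

Request:
jog_arm(
  commands=[
    {"slide":[0,0,0.004],"rot":[0,0,0],"fingers":0.06},
    {"slide":[0,0,0.01],"rot":[0,0,0],"fingers":0.06},
    {"slide":[0,0,0.02],"rot":[0,0,0],"fingers":0.06},
    {"slide":[0,0,0.02],"rot":[0,0,0],"fingers":0.06},
    {"slide":[0,0,0.02],"rot":[0,0,0],"fingers":0.06},
  ],
)

```text
time_s: 20.45
position: [0.5128, -0.2218, 0.1454]
orientation: [0.824, 0.566, 0.0, 0.001]
wrist_force: [0.0, 0.5, 0.5]
finger_gap: 0.0603
grip_force: 0.0
```

```bash
python3 - <<'E'
from h import *
s=env.state();print(s['position'],s['wrist_force'],s['finger_gap'])
im=env.camera("side")
z=cv2.resize(im[265:385,215:335],None,fx=5,fy=5,interpolation=cv2.INTER_CUBIC)
cv2.imwrite("pics/e.png",z[:,:,::-1])
E
```

```text
[ 0.51282035 -0.22176644  0.14540713] [0.03085141 0.5469339  0.52214967] 0.06032845990104339
```

View pics/e.png

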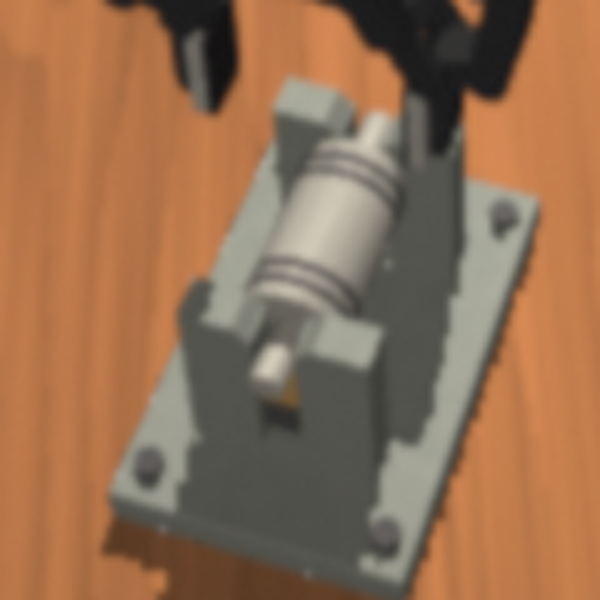

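The roll is seated and released. As a check without grip moment, I'll press once more on its crest with closed fingertips.

Request:
jog_arm(
  commands=[
    {"slide":[0,0,0],"rot":[0,0,0],"fingers":0.0},
    {"slide":[0,0,0],"rot":[0,0,0],"fingers":0.0},
    {"slide":[0,0,0],"rot":[0,0,0],"fingers":0.0},
    {"slide":[0,0,0],"rot":[0,0,0],"fingers":0.0},
    {"slide":[0,0,0],"rot":[0,0,0],"fingers":0.0},
  ],
)

```text
time_s: 21.12
position: [0.5126, -0.2217, 0.1431]
orientation: [0.824, 0.566, -0.0, -0.0]
wrist_force: [1.3, 0.4, -0.1]
finger_gap: 0.0002
grip_force: 0.0
```

Request:
jog_arm(
  commands=[
    {"slide":[0,0,-0.015],"rot":[0,0,0],"fingers":0.0},
    {"slide":[0,0,-0.015],"rot":[0,0,0],"fingers":0.0},
    {"slide":[0,0,-0.006],"rot":[0,0,0],"fingers":0.0},
    {"slide":[0,0,-0.001],"rot":[0,0,0],"fingers":0.0},
    {"slide":[0,0,0],"rot":[0,0,0],"fingers":0.0},
  ],
)

```text
time_s: 21.75
position: [0.5128, -0.2217, 0.1066]
orientation: [0.824, 0.566, 0.0, 0.0]
wrist_force: [-0.1, -0.0, -0.3]
finger_gap: -0.0001
grip_force: 0.0
```

Request:
jog_arm(
  commands=[
    {"slide":[0,0,-0.001],"rot":[0,0,0],"fingers":0.0},
    {"slide":[0,0,-0.001],"rot":[0,0,0],"fingers":0.0},
    {"slide":[0,0,0],"rot":[0,0,0],"fingers":0.0},
    {"slide":[0,0,0],"rot":[0,0,0],"fingers":0.0},
    {"slide":[0,0,0],"rot":[0,0,0],"fingers":0.0},
  ],
)

```text
time_s: 22.38
position: [0.5127, -0.2217, 0.1044]
orientation: [0.824, 0.566, 0.0, 0.0]
wrist_force: [-0.2, -0.2, 0.5]
finger_gap: -0.0
grip_force: 0.0
```

Request:
jog_arm(
  commands=[
    {"slide":[0,0,-0.001],"rot":[0,0,0],"fingers":0.0},
    {"slide":[0,0,0],"rot":[0,0,0],"fingers":0.0},
    {"slide":[0,0,0],"rot":[0,0,0],"fingers":0.0},
    {"slide":[0,0,0],"rot":[0,0,0],"fingers":0.0},
    {"slide":[0,0,0],"rot":[0,0,0],"fingers":0.0},
  ],
)

```text
time_s: 23.0
position: [0.5126, -0.2217, 0.1033]
orientation: [0.824, 0.566, -0.0, -0.0]
wrist_force: [0.8, -0.7, 0.5]
finger_gap: 0.0
grip_force: 0.2
```

Request:
jog_arm(
  commands=[
    {"slide":[0,0,-0.001],"rot":[0,0,0],"fingers":0.0},
    {"slide":[0,0,0],"rot":[0,0,0],"fingers":0.0},
    {"slide":[0,0,0],"rot":[0,0,0],"fingers":0.0},
    {"slide":[0,0,0],"rot":[0,0,0],"fingers":0.0},
    {"slide":[0,0,0],"rot":[0,0,0],"fingers":0.0},
  ],
)

```text
time_s: 23.62
position: [0.513, -0.2218, 0.1029]
orientation: [0.824, 0.566, 0.0, 0.0]
wrist_force: [-1.2, 1.2, 6.1]
finger_gap: 0.0001
grip_force: 2.9
```

Request:
jog_arm(
  commands=[
    {"slide":[0,0,-0.001],"rot":[0,0,0],"fingers":0.0},
    {"slide":[0,0,0],"rot":[0,0,0],"fingers":0.0},
    {"slide":[0,0,0],"rot":[0,0,0],"fingers":0.0},
    {"slide":[0,0,0],"rot":[0,0,0],"fingers":0.0},
    {"slide":[0,0,0],"rot":[0,0,0],"fingers":0.0},
  ],
)

```text
time_s: 24.25
position: [0.5133, -0.2219, 0.1025]
orientation: [0.824, 0.566, 0.001, 0.001]
wrist_force: [0.2, 0.1, 10.1]
finger_gap: -0.0001
grip_force: 5.0
```

Request:
jog_arm(
  commands=[
    {"slide":[0,0,-0.001],"rot":[0,0,0],"fingers":0.0},
    {"slide":[0,0,0],"rot":[0,0,0],"fingers":0.0},
    {"slide":[0,0,0],"rot":[0,0,0],"fingers":0.0},
    {"slide":[0,0,0],"rot":[0,0,0],"fingers":0.0},
    {"slide":[0,0,0],"rot":[0,0,0],"fingers":0.0},
  ],
)

```text
time_s: 24.88
position: [0.5135, -0.2221, 0.1021]
orientation: [0.824, 0.566, 0.001, 0.001]
wrist_force: [0.6, 0.7, 15.0]
finger_gap: 0.0004
grip_force: 7.2
```

It's a firm 15 N push with only elastic sinking, so both ends are home. Holding about a second, then retreating.

Request:
jog_arm(
  commands=[
    {"slide":[0,0,0],"rot":[0,0,0],"fingers":0.0},
    {"slide":[0,0,0],"rot":[0,0,0],"fingers":0.0},
    {"slide":[0,0,0],"rot":[0,0,0],"fingers":0.0},
    {"slide":[0,0,0],"rot":[0,0,0],"fingers":0.0},
    {"slide":[0,0,0],"rot":[0,0,0],"fingers":0.0},
  ],
)

```text
time_s: 25.5
position: [0.5135, -0.2221, 0.1021]
orientation: [0.824, 0.566, 0.001, 0.001]
wrist_force: [-0.4, 0.5, 14.9]
finger_gap: 0.0002
grip_force: 7.2
```

Request:
jog_arm(
  commands=[
    {"slide":[0,0,0.001],"rot":[0,0,0],"fingers":0.0},
    {"slide":[0,0,0.001],"rot":[0,0,0],"fingers":0.0},
    {"slide":[0,0,0.001],"rot":[0,0,0],"fingers":0.0},
    {"slide":[0,0,0.002],"rot":[0,0,0],"fingers":0.0},
    {"slide":[0,0,0.02],"rot":[0,0,0],"fingers":0.0},
  ],
)

```text
time_s: 26.12
position: [0.512, -0.2214, 0.1247]
orientation: [0.824, 0.566, -0.001, -0.001]
wrist_force: [-0.3, 0.3, 1.1]
finger_gap: -0.0001
grip_force: 0.0
```

Request:
jog_arm(
  commands=[
    {"slide":[0,0,0.03],"rot":[0,0,0],"fingers":0.0},
    {"slide":[0,0,0.03],"rot":[0,0,0],"fingers":0.0},
    {"slide":[0,0,0.03],"rot":[0,0,0],"fingers":0.0},
    {"slide":[0,0,0],"rot":[0,0,0],"fingers":0.0},
    {"slide":[0,0,0],"rot":[0,0,0],"fingers":0.0},
  ],
)

```text
time_s: 26.75
position: [0.5125, -0.2216, 0.2155]
orientation: [0.824, 0.566, 0.0, 0.0]
wrist_force: [0.9, -0.2, -0.5]
finger_gap: -0.0001
grip_force: 0.0
```

```bash
python3 -c "
from cell import env
print(env.state()['position']);print(env.hand_in())"
```

```text
[ 0.5125229  -0.22161449  0.2154756 ]
the job is handed in; nothing more can be done
None
```

The roll is in the mill with a journal in each slot, bedded with a steady 15 N push for about a second and released; I handed the job in after about 27 s with the arm clear, no verdict came back, and levelness was judged from force readings rather than measured.

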